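# Make up two leather-stitching kits

## Robot

A 7-joint arm with a two-finger parallel gripper is mounted at the origin on the work surface. World frame = base frame: x ahead of the robot, y to its left, z up, the work surface at z = 0. Lengths are in m, angles in rad, forces in N, time in s.
With the tool pointing down it reaches from about 0.4 to 0.85 m from the base axis. Payload 10.4 kg.
Tool frame: the origin (TCP) lies midway between the tips of the shut fingers; the grasp point (between the pads) lies 19 mm behind it; z points along the fingers, y is the line along which they close (so a half turn about z gives the same grasp; the last joint's range is limited). The gripper opens to 87 mm and grips with 3 to 60 N. Pads are 19 mm wide; open, the fingers measure 117 mm over their backs; the gripper's body (75 mm by 190 mm) begins 51 mm behind the grasp point.
Start: joints at [-1.342, 0.332, -0.065, 1.46, 0.022, 1.35, -0.088], TCP at [0.156, 0.605, 0.223] pointing down, gripper open.
Joint ranges: [-2.6, 2.6], [-0.5, 2.12], [-1.47, 1.34], [0.16, 2.42], [-1.27, 4.41], [0.06, 2.06], [-2.6, 2.6]. Speed limits (rad/s): [2.22, 2.22, 2.79, 2.79, 3.14, 3.14, 3.14].

## Interface

Orientations are given as a unit quaternion [x, y, z, w].
In Python, from bench import r gives the robot as it stands.
- The arm moves only by the tool carry_out, never from a script. Its argument "steps" is a list that holds one entry, the list of rows, each a list of 6 numbers: the shift along the tool's x, y, z in cm, then the turn, a rotation vector about the tool's x, y, z in rad. In form: [[[dx, dy, dz, wx, wy, wz], ...]]. A call has 1 to 20 rows; each row is the pose to reach, as a shift and turn from the pose commanded when the call began, along the tool's axes at that moment; what a row does not reach only later rows make up. A row lasts 1/12 s, in which the tool goes at most 41.7 mm and 7.16 degrees, less where a joint would pass 70% of its speed; a pose out of reach is approached as far as the arm can. A call with a gripper value outside its range is refused whole. "hand" is the closure, from -1 (fully open) to 1 (shut), set as the call begins (left out, the last holds). The fingers move at their own pace and stop on an object; "squeeze" is the grip in N (left out, the last holds). Time passes only in rows, so rows that repeat a pose let the fingers close. It gives the time, the measured TCP pose, the force, the opening and the grip force at its end, in the units of the state.
- r.read_state(): the state, without advancing time (a new reading comes with each control period).
- r.camera(name): name is "scene" or "top" or "wrist"; returns the picture (384x512x3 uint8, red, green, blue); there is no depth.
- r.camera_params(name): a dict with "fx", "fy", "cx", "cy" (pixels), "view" (4x4, takes a point from world to camera coordinates). Camera axes: x right, y up, looking along -z (the intrinsics and any distortion apply to the point x, -y, -z); pixel columns grow to the right and rows downward; lengths in m; the calibration is good to about 2 mm. The wrist camera is an equidistant fisheye: a pixel r from the principal point sees the ray r / f radians off the axis. A picture is of the moment at which its call begins: read the wrist's pose just before it. camera_params takes no time and is no camera call; for the wrist camera it gives the pose at the moment of the call.
- r.close_job(): hands the job in; it is judged then, once.
The state is a dict: "time": time; "joint_positions": joint angles; "joint_vel": joint speeds; "joint_torque": joint torques, N m; "ee_pos": TCP position; "eef_rot": TCP orientation; "ft_force": force on the tool from outside, world axes, zero at the start; "torque": the same for the moment, N m; "width": finger opening in m; "grip_force": force on a finger pad.
Only numpy, scipy, OpenCV 4.12 (cv2) and the standard library are available. Lean on these libraries where they do the work, as an engineer would, in place of code of your own. Each camera call takes 0.05 s, during which the arm holds its last target. There are 200 camera calls.

## Task

Make up two stitching kits from the stock on the bench. The square undivided tray gets the tall thread spool, standing upright, and the wax block, lying flat; the long divided tray gets the squat thread spool, standing upright in its narrow bay, and the metal template, lying flat on the floor of its wide bay. The template is held in the spring clamp: lift the clamp's arm until it stays up by itself before you take the template out, and leave the arm up; do not shift the mug or the jar.

Things in the scene. Friction and masses are not known exactly. Their poses are not given: they have to be found in the camera images.
- tall_spool: Slim upright thread spool of grey thread between two pale wooden flanges: flange diameter 36 mm, height 66 mm, thread 31 mm across, flanges 5 mm thick, 60 g. Stands loose on the bench. Origin at the centre of its underside, z along its axis (up).
- squat_spool: Squat, wider thread spool of the same make: flange diameter 48 mm, height 40 mm, thread 42 mm across, flanges 5 mm thick, 70 g. Stands loose on the bench. Origin at the centre of its underside, z up along its axis.
- wax_block: Block of yellow beeswax 70 x 32 x 26 mm (x, y, z) with slightly rounded edges, about 60 g, lying flat on the bench. Origin at the centre of its underside, x along its length.
- template: Flat aluminium strap-end template, 86 mm long (x), 44 wide (y), 8 thick, square at -x, rounded at +x; about 80 g. Origin at the centre of its underside. At the start it lies loose on the clamp's bed, x along the clamp's x, centred 35 mm to -x of the clamp's origin, underside at z 34 mm, held down near its +x end by the arm. It overhangs the bed by 7 mm each side: pinch it across its width.
- square_tray: Low square tray of dark wood with a white floor and no divider, fixed to the bench: outside 170 x 170 mm, walls 5 mm thick with tops 14 mm above the bench, inside 160 x 160 mm, inner floor 5 mm above the bench. Origin at the centre of its underside, axes along its sides.
- long_tray: Low long dark wooden tray with a white floor and one divider, fixed to the bench: outside 122 (x) x 195 mm (y), walls and divider 5 mm thick, tops 14 mm and inner floor 5 mm above the bench. Origin at the centre of its underside. The divider runs along x at y = -20 mm. Narrow bay: 112 (x) x 70 mm (y), centred at (0, -57.5) mm. Wide bay: 112 x 110 mm, centred at (0, +37.5) mm.
- clamp: Spring clamp fixed to the bench; origin at the centre of its underside. Wooden base 70 mm wide, 10 high, x -90 to +115 mm; on it a bed 30 mm wide, x -85 to +20 mm, top at z 34 mm. The arm's hinge lies along y at x = 75, z = 80 mm between two steel cheeks (31 mm wide over all, tops at 95). Shut, the 14 mm wide steel arm points to -x; its rubber pad, 80 mm from the hinge, holds the template.
- clamp_arm (a joint): Angle q of the clamp's arm, rad: 0 shut (level), 1.75 fully open (just past upright). The black grip at its end, a cylinder along y, 24 mm diameter, 18 mm wide, is centred at x = 75 - 105 cos q, z = 80 + 105 sin q mm in the clamp's frame. An over-centre spring pulls it shut below about 0.9, and pushes it fully open and holds it above about 1.0. Lifting takes 2 to 3 N.
- mug: Bystander: reddish-brown ceramic mug, 76 mm across, 85 mm high, handle to its +y; stands loose. Origin at the centre of its underside.
- jar: Bystander: closed glass jar, 68 mm across, 85 mm high; stands loose. Origin at the centre of its underside.
There are look-alikes about, which are no part of the job. Leave any turquoise look-alike of the squat_spool alone.

How it is judged:
By the outcome, as a careful person would: the job done as asked, in the order asked, and still so for the second after the job is handed in, with the robot touching nothing.
It also fails if it takes over 115 s, if anything falls off the work surface, if the arm or the gripper's body presses on something with over 40 N, if the wrist force passes 120 N, or if a joint passes its speed limit or range.

## Working session

There is one attempt and no reset: what is moved stays moved. The work goes in short steps, Python scripts to look and compute and a tool call to move; the robot and the scene stay as the last step left them, time stands still between calls to the robot, and variables do not carry over. Pictures are saved under pics/ and viewed, at most 15 in all, crops included, and the job is handed in when it is done.

Besides the shell and the picture viewer there is one more tool, called in YAML: its name, and indented under it one key for each argument. carry_out: Moves the arm, as the interface text tells. Its arguments: {"type":"object","properties":{"steps":{"type":"array","items":{"type":"array","items":{"type":"array","items":{"type":"number"}}}},"hand":{"type":"number"},"squeeze":{"type":"number"}},"required":["steps"]}

```bash
mkdir -p pics; ls; python3 - <<'E'
from bench import r
import cv2
for n in("scene","top","wrist"):
    p=r.camera_params(n); print(n,{k:(v if k!='view' else [[round(float(a),4) for a in b] for b in v]) for k,v in p.items()})
    cv2.imwrite(f'pics/{n}0.png',r.camera(n)[:,:,::-1])
s=r.read_state();print(s)
E
```

```text
pics
scene {'fx': 460.3656132970037, 'fy': 460.3656132970037, 'cx': 248.4570660068219, 'cy': 191.55179567394572, 'view': [[-0.2914, 0.9566, 0.0005, 0.1556], [-0.7641, -0.2331, 0.6015, 0.3661], [0.5755, 0.1748, 0.7989, -1.5507], [0.0, 0.0, 0.0, 1.0]]}
top {'fx': 463.4978444434976, 'fy': 463.4978444434976, 'cx': 250.32182687712572, 'cy': 196.70061631481752, 'view': [[0.0017, -0.9999, -0.0118, 0.0034], [0.9952, 0.0005, 0.0981, -0.5382], [-0.0981, -0.0119, 0.9951, -1.5392], [0.0, 0.0, 0.0, 1.0]]}
wrist {'fx': 297.3186396354542, 'fy': 297.3186396354542, 'cx': 253.01177061447967, 'cy': 190.27591607327705, 'view': [[0.2483, 0.9687, -0.0013, -0.625], [-0.9405, 0.2407, -0.2399, 0.0293], [-0.2321, 0.0608, 0.9708, -0.3899], [0.0, 0.0, 0.0, 1.0]]}
{'time': 0.15, 'joint_positions': array([-1.3416047 ,  0.33274698, -0.06469484,  1.46072732,  0.02160816,
        1.34986319, -0.08849828]), 'joint_vel': array([ 1.54818657e-04, -1.33016711e-03,  1.85840048e-03, -3.46031003e-03,
        2.40343496e-04,  7.97573099e-04, -1.25042280e-05]), 'joint_torque': array([ 7.52067626e-04, -6.23635983e+01,  2.47023610e-02, -3.90135098e+01,
       -6.11799373e-02,  3.72450391e-02,  5.97711141e-05]), 'ee_pos': array([0.1556488 , 0.60502725, 0.22193408]), 'eef_rot': array([ 1.25555998e-01,  9.92086396e-01, -5.23124280e-04, -4.00388373e-05]), 'ft_force': array([ 0.83630114,  0.07947081, -0.70533145]), 'torque': array([ 0.01564223, -0.0145167 , -0.02632471]), 'grip_force': 0.0, 'width': 0.08699816251282087}
```

View pics/top0.png

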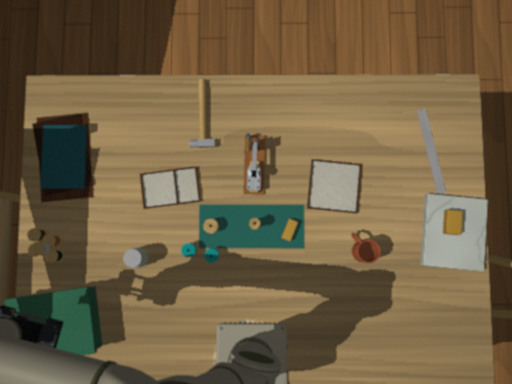

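View pics/scene0.png

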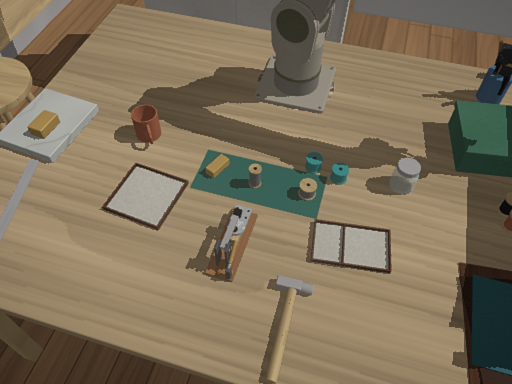

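The top view shows the mat with the squat spool (211,226), tall spool (255,223) and wax block (290,230). It also shows the clamp (255,165) pointing towards the robot, the long tray (170,187) with its narrow bay to the right, the square tray (335,186), the mug (366,248) and the jar (137,257). There are turquoise decoys at (189,249) and (212,254), and a look-alike wax block on the white board at (454,222). The scene view agrees.

```bash
cat > h.py <<'E'
import numpy as np, cv2
from scipy.spatial.transform import Rotation as R
def ray(p,u,v,fish=False):
    V=np.array(p['view']);x=(u-p['cx'])/p['fx'];y=(v-p['cy'])/p['fy']
    if fish:
        t=np.hypot(x,y);s=np.sin(t)/max(t,1e-9);d=np.array([x*s,-y*s,-np.cos(t)])
    else: d=np.array([x,-y,-1])
    Rm=V[:3,:3];return -Rm.T@V[:3,3],Rm.T@d
def plane(p,u,v,z,fish=False):
    o,d=ray(p,u,v,fish);return o+d*(z-o[2])/d[2]
def proj(p,P,fish=False):
    V=np.array(p['view']);c=V[:3,:3]@P+V[:3,3];a=np.array([c[0],-c[1]]);
    if fish:
        n=np.linalg.norm(a);a=a/n*np.arctan2(n,-c[2])
    else: a=a/-c[2]
    return a*[p['fx'],p['fy']]+[p['cx'],p['cy']]
def blobs(m,lo=20,hi=9e9):
    cs,_=cv2.findContours(m.astype(np.uint8),cv2.RETR_EXTERNAL,cv2.CHAIN_APPROX_NONE)
    return [c for c in cs if lo<=cv2.contourArea(c)<=hi]
def togo(s,tcp,yaw):
    """move in tool axes (cm) and turn about tool z for a down-pointing tool whose closing line has heading yaw (mod pi)"""
    q=R.from_quat(s['eef_rot']);d=q.inv().apply(np.array(tcp)-s['ee_pos'])*100
    y=q.apply([0,1,0]);a=np.arctan2(y[1],y[0]);t=(yaw-a+np.pi/2)%np.pi-np.pi/2
    return d.round(2),round(-t,3)
E
python3 - <<'E'
from h import *
T=cv2.imread('pics/top0.png');from bench import r
p=r.camera_params('top')
hsv=cv2.cvtColor(T,cv2.COLOR_BGR2HSV)
# tray floors
g=(hsv[...,1]<60)&(hsv[...,2]>110)
for c in blobs(g,300):
    (u,v),wh,a=cv2.minAreaRect(c);b=cv2.boxPoints(((u,v),wh,a))
    print('white',round(u),round(v),plane(p,u,v,.005).round(3),[plane(p,*q,.005)[:2].round(3).tolist() for q in b])
m=np.zeros(g.shape,bool);m[207:246,202:303]=1
H=hsv[...,0]
o=m&(H<35)&(hsv[...,2]>60)
for c in blobs(o,15):
    (u,v),wh,a=cv2.minAreaRect(c);b=cv2.boxPoints(((u,v),wh,a));print('obj',u,v,wh,a,[plane(p,u,v,z).round(3).tolist()for z in(.026,.04,.066)],[plane(p,*q,.026)[:2].round(3).tolist() for q in b])
c1=cv2.resize(T[125:265,130:380],None,fx=3,fy=3,interpolation=cv2.INTER_CUBIC)
cv2.imwrite('pics/c1.png',c1)
E
```

```text
white 45 369 [-0.035  0.685  0.005] [[-0.081, 0.833], [0.01, 0.838], [0.011, 0.537], [-0.079, 0.533]]
white 244 343 [0.052 0.023 0.005] [[0.113, 0.118], [0.114, -0.072], [-0.009, -0.072], [-0.01, 0.117]]
white 159 189 [0.568 0.317 0.005] [[0.618, 0.378], [0.632, 0.272], [0.519, 0.256], [0.506, 0.361]]
white 187 185 [0.581 0.223 0.005] [[0.632, 0.263], [0.641, 0.198], [0.529, 0.182], [0.521, 0.248]]
white 334 186 [ 0.578 -0.283  0.005] [[0.505, -0.196], [0.666, -0.212], [0.651, -0.37], [0.491, -0.353]]
white 254 166 [ 0.647 -0.007  0.005] [[0.731, 0.016], [0.731, -0.029], [0.563, -0.029], [0.563, 0.016]]
white 453 190 [ 0.564 -0.687  0.005] [[0.846, -0.574], [0.852, -0.808], [0.291, -0.796], [0.285, -0.57]]
obj 289.5344543457031 229.41378784179688 (10.956025123596191, 21.912050247192383) 21.801406860351562 [[0.428, -0.128, 0.026], [0.428, -0.127, 0.04], [0.427, -0.125, 0.066]] [[0.401, -0.097], [0.469, -0.125], [0.455, -0.159], [0.387, -0.131]]
obj 210.5 226.0 (14.0, 15.0) 90.0 [[0.439, 0.138, 0.026], [0.439, 0.136, 0.04], [0.438, 0.134, 0.066]] [[0.463, 0.163], [0.463, 0.113], [0.416, 0.112], [0.416, 0.163]]
obj 254.50001525878906 223.00001525878906 (10.60660171508789, 10.60660171508789) 45.0 [[0.449, -0.01, 0.026], [0.449, -0.01, 0.04], [0.448, -0.01, 0.066]] [[0.449, 0.015], [0.475, -0.01], [0.449, -0.035], [0.424, -0.01]]
```

View pics/c1.png

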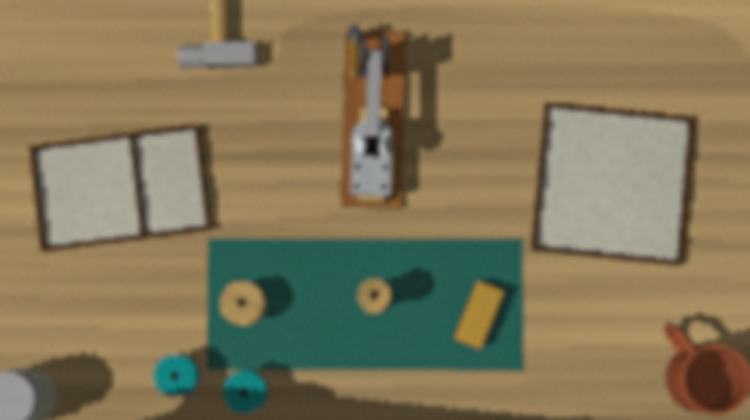

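The crop shows the objects clearly: squat spool at (241,302), tall spool at (374,295), and the wax leaning up to the right at (480,315). The clamp is nearly parallel to the world x axis, with its grip at (372,147). I'll move above the mat and refine with the wrist camera.

```bash
python3 - <<'E'
from h import *
from bench import r
s=r.read_state();print(togo(s,[.43,.0,.24],np.pi/2))
p=r.camera_params('top')
for u,v in((245,135),(244,193.3),(265.5,135.6),(264.7,193.3)):print(plane(p,u,v,.01).round(3))
E
```

```text
(array([-41.64, -51.76,  -1.75]), np.float64(-0.252))
[0.754 0.023 0.01 ]
[0.551 0.026 0.01 ]
[ 0.752 -0.048  0.01 ]
[ 0.551 -0.045  0.01 ]
```

carry_out:
  steps:
    - [[-10,-12,-1.7,0,0,-0.1],[-20,-25,-1.7,0,0,-0.25],[-41.6,-51.8,-1.7,0,0,-0.25],[-41.6,-51.8,-1.7,0,0,-0.25],[-41.6,-51.8,-1.7,0,0,-0.25],[-41.6,-51.8,-1.7,0,0,-0.25],[-41.6,-51.8,-1.7,0,0,-0.25],[-41.6,-51.8,-1.7,0,0,-0.25],[-41.6,-51.8,-1.7,0,0,-0.25],[-41.6,-51.8,-1.7,0,0,-0.25],[-41.6,-51.8,-1.7,0,0,-0.25],[-41.6,-51.8,-1.7,0,0,-0.25],[-41.6,-51.8,-1.7,0,0,-0.25],[-41.6,-51.8,-1.7,0,0,-0.25],[-41.6,-51.8,-1.7,0,0,-0.25],[-41.6,-51.8,-1.7,0,0,-0.25],[-41.6,-51.8,-1.7,0,0,-0.25],[-41.6,-51.8,-1.7,0,0,-0.25],[-41.6,-51.8,-1.7,0,0,-0.25],[-41.6,-51.8,-1.7,0,0,-0.25]]
  hand: -1

```text
time: 1.82
ee_pos: [0.4292, 0.0011, 0.2393]
eef_rot: [-0.0, 1.0, 0.0, -0.0]
ft_force: [0.3, 0.3, -0.0]
width: 0.0872
grip_force: 0.0
```

```bash
python3 - <<'E'
from h import *
from bench import r
s=r.read_state();print(s['ee_pos'],s['eef_rot'],s['joint_vel'].round(2),s['ft_force'])
p=r.camera_params('wrist');I=r.camera('wrist')[:,:,::-1];cv2.imwrite('pics/w1.png',I)
import pickle;pickle.dump(p,open('w1.pkl','wb'))
for n,P in dict(tall=(.448,-.01,.066),squat=(.439,.136,.04),wax=(.428,-.128,.026),grip=(.611,-.011,.08)).items():print(n,proj(p,np.array(P),True).round())
cv2.imwrite('pics/w1b.png',cv2.resize(I,(800,600),interpolation=cv2.INTER_CUBIC))
E
```

```text
[0.42915853 0.00112447 0.23934336] [-3.93890886e-05  9.99999976e-01  6.74103027e-05 -2.05576671e-04] [-0.01 -0.   -0.   -0.    0.    0.    0.  ] [ 0.2669656   0.34974337 -0.03723507]
tall [243. 191.]
squat [356. 180.]
wax [155. 169.]
grip [243. 313.]
```

View pics/w1b.png

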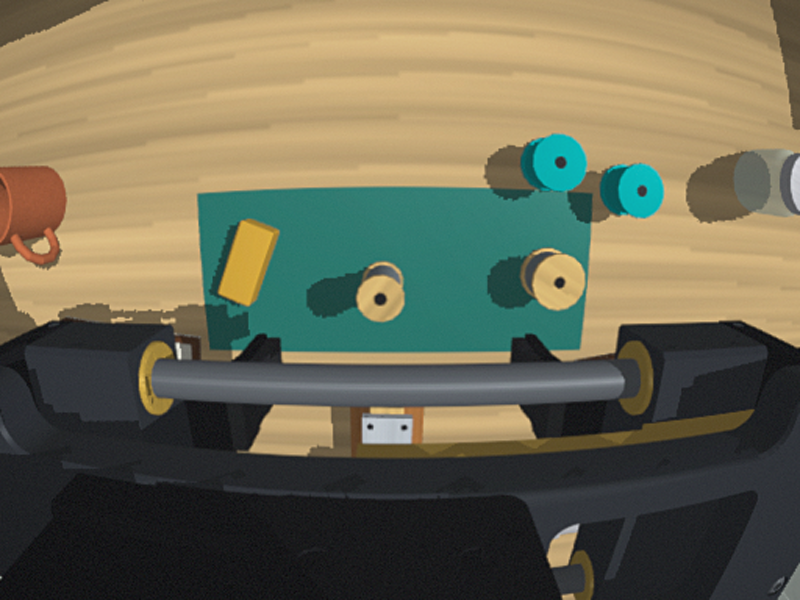

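The wrist view shows tall spool at (380,298), squat spool at (558,280), wax at (249,262), the turquoise decoys at (557,162) and (636,190), and the template's square end at (388,430). I'll measure from this.

```bash
python3 - <<'E'
from h import *
import pickle
from bench import r
p=pickle.load(open('w1.pkl','rb'));I=cv2.imread('pics/w1.png');hsv=cv2.cvtColor(I,cv2.COLOR_BGR2HSV)
H,S,V=[hsv[...,i] for i in range(3)]
m=np.zeros(H.shape,bool);m[125:222,132:377]=1
o=m&(H<32)&(S>60)&(V>110)
for c in blobs(o,100):
    (u,v),wh,a=cv2.minAreaRect(c);print('blob',round(u,1),round(v,1),wh,round(a))
    for z in(.026,.04,.066):
        q=np.array([plane(p,*k[0],z,True)[:2] for k in c]);rc=cv2.minAreaRect((q*1000).astype(np.float32));cc=cv2.minEnclosingCircle((q*1000).astype(np.float32));print(z,'rect',np.round(rc[0]),np.round(rc[1]),round(rc[2],1),'circ',np.round(cc[0],1),round(cc[1],1))
g=np.zeros(H.shape,bool);g[260:290,225:270]=1
g&=(S<40)&(V>120)
for c in blobs(g,100):
    print('tmpl',[plane(p,*k,.042,True)[:2].round(4).tolist() for k in cv2.boxPoints(cv2.minAreaRect(c))])
s=r.read_state()
print(togo(s,[.448,-.01,.10],np.pi/2))
E
```

```text
blob 243.0 186.0 (38.0, 30.0) 90
0.026 rect [451. -11.] [51. 39.] 0.1 circ [451.2 -11.2] 25.7
0.04 rect [448. -11.] [49. 38.] 0.1 circ [447.9 -10.7] 24.8
0.066 rect [442. -10.] [45. 35.] 0.1 circ [441.9  -9.8] 23.0
blob 353.6 178.3 (41.59086227416992, 35.7770881652832) 27
0.026 rect [439. 138.] [61. 49.] 51.0 circ [438.5 138.4] 30.8
0.04 rect [436. 133.] [59. 47.] 51.0 circ [435.7 133.3] 29.7
0.066 rect [431. 124.] [55. 44.] 51.0 circ [430.5 123.9] 27.5
blob 158.3 167.2 (25.930675506591797, 53.44248962402344) 18
0.026 rect [ 426. -124.] [36. 73.] 67.5 circ [ 426.2 -124. ] 39.6
0.04 rect [ 424. -120.] [34. 71.] 67.5 circ [ 423.9 -119.3] 38.1
0.066 rect [ 419. -111.] [32. 65.] 67.5 circ [ 419.5 -110.6] 35.4
tmpl [[0.5575, -0.0267], [0.5573, 0.0156], [0.5865, 0.016], [0.5867, -0.0275]]
(array([-1.89, -1.11, 13.94]), np.float64(0.0))
```

carry_out:
  steps:
    - [[-1.9,-1.1,4,0,0,0],[-1.9,-1.1,8,0,0,0],[-1.9,-1.1,12,0,0,0],[-1.9,-1.1,14,0,0,0],[-1.9,-1.1,16,0,0,0],[-1.9,-1.1,18,0,0,0],[-1.9,-1.1,20,0,0,0],[-1.9,-1.1,21.5,0,0,0],[-1.9,-1.1,22.5,0,0,0],[-1.9,-1.1,22.5,0,0,0],[-1.9,-1.1,22.5,0,0,0]]

```text
time: 2.78
ee_pos: [0.4484, -0.0106, 0.0146]
eef_rot: [0.001, 1.0, -0.0, -0.0]
ft_force: [0.7, -0.3, 0.3]
width: 0.0865
grip_force: 0.0
```

carry_out:
  steps:
    - [[0,0,0,0,0,0],[0,0,0,0,0,0],[0,0,0,0,0,0],[0,0,0,0,0,0],[0,0,0,0,0,0],[0,0,0,0,0,0],[0,0,0,0,0,0],[0,0,0,0,0,0],[0,0,0,0,0,0]]
  hand: 1
  squeeze: 15

```text
time: 3.53
ee_pos: [0.4485, -0.011, 0.0145]
eef_rot: [0.001, 1.0, 0.0, -0.0]
ft_force: [-0.2, -0.4, -0.3]
width: 0.0352
grip_force: 10.1
```

carry_out:
  steps:
    - [[0,0,-2,0,0,0],[0,0,-5,0,0,0],[0,0,-8,0,0,0],[-1,-2,-10,0,0,0],[-3,-5,-10,0,0,0],[-5,-8,-10,0,0,0],[-7,-11,-10,0,0,0],[-9,-14,-10,0,0,0],[-11,-17,-10,0,0,0],[-13,-20,-10,0,0,0],[-15,-23.5,-10,0,0,0],[-16.5,-26,-10,0,0,0],[-17.5,-27.6,-10,0,0,0],[-17.5,-27.6,-8,0,0,0],[-17.5,-27.6,-6,0,0,0],[-17.5,-27.6,-4,0,0,0],[-17.5,-27.6,-2.5,0,0,0],[-17.5,-27.6,-1.5,0,0,0],[-17.5,-27.6,-1,0,0,0],[-17.5,-27.6,-1,0,0,0]]

```text
time: 5.2
ee_pos: [0.6227, -0.287, 0.0236]
eef_rot: [0.001, 1.0, 0.0, -0.001]
ft_force: [-1.2, 0.1, 0.1]
width: 0.0344
grip_force: 15.0
```

```bash
python3 - <<'E'
from h import *
from bench import r
s=r.read_state();print(s['ee_pos'],s['ft_force'],s['width'],s['grip_force'])
I=r.camera('wrist')[:,:,::-1];cv2.imwrite('pics/w2.png',cv2.resize(I,(700,525),interpolation=cv2.INTER_CUBIC))
E
```

```text
[ 0.62265199 -0.2869963   0.02361571] [-1.2263209   0.1220051   0.10400178] 0.03443524866042278 15.00026598572731
```

View pics/w2.png

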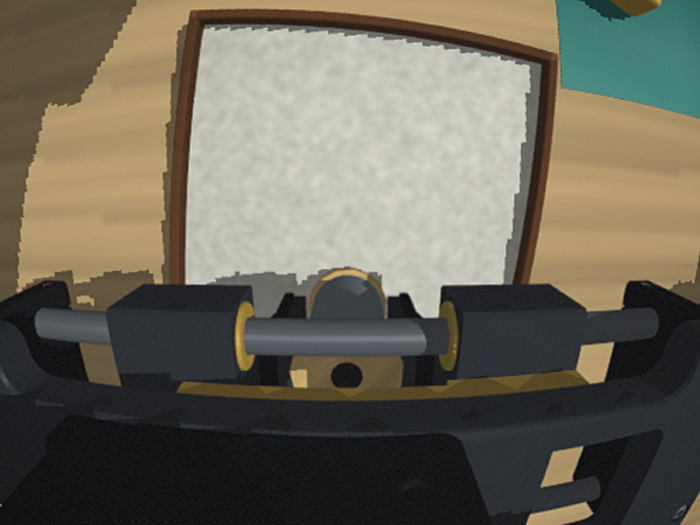

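The spool is held upright over the tray floor at about (345,330). Next I'll lower it, release and retreat.

carry_out:
  steps:
    - [[0,0,0.2,0,0,0],[0,0,0.3,0,0,0],[0,0,0.4,0,0,0],[0,0,0.4,0,0,0],[0,0,0.4,0,0,0]]

```text
time: 5.67
ee_pos: [0.6231, -0.2873, 0.0208]
eef_rot: [0.001, 1.0, 0.0, 0.0]
ft_force: [0.8, 0.3, -0.3]
width: 0.0342
grip_force: 15.0
```

carry_out:
  steps:
    - [[0,0,0.1,0,0,0],[0,0,0.15,0,0,0],[0,0,0.15,0,0,0],[0,0,0.15,0,0,0]]

```text
time: 6.0
ee_pos: [0.6234, -0.2874, 0.0195]
eef_rot: [0.001, 1.0, -0.0, 0.0]
ft_force: [-0.6, 1.7, 4.4]
width: 0.0341
grip_force: 15.0
```

carry_out:
  steps:
    - [[0,0,0,0,0,0],[0,0,0,0,0,0],[0,0,0,0,0,0],[0,0,0,0,0,0],[0,0,0,0,0,0],[0,0,0,0,0,0],[0,0,0,0,0,0],[0,0,0,0,0,0]]
  hand: -1

```text
time: 6.67
ee_pos: [0.623, -0.2873, 0.019]
eef_rot: [0.001, 1.0, 0.0, -0.0]
ft_force: [0.0, -0.2, -0.4]
width: 0.0796
grip_force: 0.0
```

carry_out:
  steps:
    - [[0,0,-1,0,0,0],[0,0,-3,0,0,0],[0,0,-6,0,0,0],[0,0,-10,0,0,0],[0,0,-14,0,0,0],[3,3,-16,0,0,0],[6,6,-18,0,0,0],[6,6,-18,0,0,0]]

```text
time: 7.33
ee_pos: [0.5617, -0.2254, 0.2024]
eef_rot: [0.001, 1.0, 0.001, 0.002]
ft_force: [0.6, -1.5, 0.4]
width: 0.0869
grip_force: 0.0
```

```bash
python3 - <<'E'
from h import *
from bench import r
s=r.read_state();print(s['ee_pos'],s['joint_positions'].round(2))
p=r.camera_params('wrist');I=r.camera('wrist')[:,:,::-1];cv2.imwrite('pics/w3.png',cv2.resize(I,(600,450),interpolation=cv2.INTER_CUBIC))
print(proj(p,np.array([.623,-.2875,.071]),True)*600/512)
print(togo(s,[.427,-.125,.005],np.deg2rad(67.5)))
E
```

```text
[ 0.56173231 -0.22536294  0.20240792] [-0.33  0.37  0.81  1.58 -0.28  1.3   2.1 ]
[228.43487219 279.15832816]
(array([13.55,  9.98, 19.72]), np.float64(0.391))
```

View pics/w3.png

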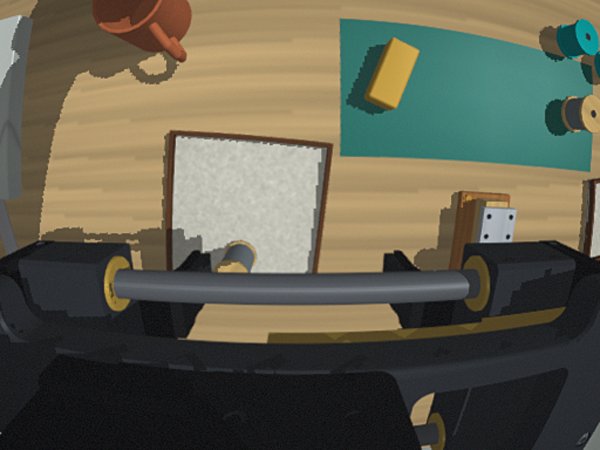

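The tall spool stands in the tray at about (238,256). The wax is next.

carry_out:
  steps:
    - [[3,2.2,2,0,0,0.1],[6,4.4,4,0,0,0.2],[9,6.6,6,0,0,0.3],[12,8.8,8,0,0,0.39],[13.5,10,10,0,0,0.39],[13.5,10,12,0,0,0.39],[13.5,10,14,0,0,0.39],[13.5,10,14.5,0,0,0.39],[13.5,10,14.5,0,0,0.39]]

```text
time: 8.13
ee_pos: [0.4276, -0.1275, 0.0535]
eef_rot: [0.195, 0.981, -0.001, -0.001]
ft_force: [0.1, 0.5, 0.1]
width: 0.087
grip_force: 0.0
```

```bash
python3 - <<'E'
from h import *
from bench import r
s=r.read_state();print(s['ee_pos'],s['joint_positions'].round(2))
p=r.camera_params('wrist');I=r.camera('wrist')[:,:,::-1];
hsv=cv2.cvtColor(I,cv2.COLOR_BGR2HSV);H,S,V=[hsv[...,i] for i in range(3)]
o=(H>17)&(H<30)&(S>150)&(V>150)
for c in blobs(o,150):
    rc=cv2.minAreaRect(c);print(rc);q=np.array([plane(p,*k[0],.026,True)[:2] for k in c]);rc=cv2.minAreaRect((q*1000).astype(np.float32));print(rc)
print(togo(s,[.427,-.125,.005],np.deg2rad(67.5)), proj(p,np.array([.427,-.125,.026]),True))
cv2.imwrite('pics/w4.png',cv2.resize(I,(600,450),interpolation=cv2.INTER_CUBIC))
E
```

```text
[ 0.42762323 -0.12751811  0.05348211] [-0.63  0.15  0.88  2.14 -0.15  0.92  1.51]
((252.0, 196.5), (71.0, 46.0), 90.0)
((414.9466857910156, -122.36522674560547), (30.262815475463867, 49.1182975769043), 67.58607482910156)
(array([0.15, 0.22, 4.85]), np.float64(-0.0)) [255.40537999 215.0124844 ]
```

View pics/w4.png

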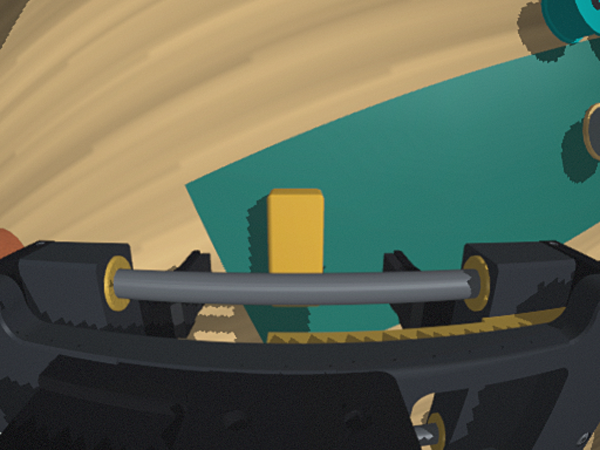

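The wax at (296,245) is aligned with the fingers and centred between them. Descending.

carry_out:
  steps:
    - [[0.2,0.1,1.5,0,0,0],[0.2,0.1,3,0,0,0],[0.2,0.1,4.2,0,0,0],[0.2,0.1,4.7,0,0,0],[0.2,0.1,4.7,0,0,0]]

```text
time: 8.6
ee_pos: [0.427, -0.1257, 0.0072]
eef_rot: [0.195, 0.981, -0.0, -0.0]
ft_force: [-0.3, 0.6, 0.3]
width: 0.0872
grip_force: 0.0
```

carry_out:
  steps:
    - [[0,0,0,0,0,0],[0,0,0,0,0,0],[0,0,0,0,0,0],[0,0,0,0,0,0],[0,0,0,0,0,0],[0,0,0,0,0,0],[0,0,0,0,0,0],[0,0,0,0,0,0],[0,0,0,0,0,0],[0,0,0,0,0,0]]
  hand: 1
  squeeze: 15

```text
time: 9.43
ee_pos: [0.4268, -0.1253, 0.007]
eef_rot: [0.195, 0.981, -0.0, -0.0]
ft_force: [0.1, 0.5, 1.1]
width: 0.0321
grip_force: 15.0
```

```bash
python3 - <<'E'
from h import *
from bench import r
s=r.read_state();print(s['ee_pos'],s['width'],s['grip_force'])
c=np.array([.578,-.283])-.035*np.array([.995,-.1])
print(c,togo(s,[*c,.012],np.deg2rad(84.3)))
E
```

```text
[ 0.4267923  -0.12534874  0.00700113] 0.032126808138433036 15.000062584877014
[ 0.543175 -0.2795  ] (array([-16.64,  -9.8 ,  -0.5 ]), np.float64(-0.292))
```

carry_out:
  steps:
    - [[0,0,-2,0,0,0],[0,0,-5,0,0,0],[-2,-1.2,-7.5,0,0,-0.05],[-5,-3,-8,0,0,-0.1],[-8,-4.7,-8,0,0,-0.2],[-11,-6.5,-8,0,0,-0.29],[-14,-8.2,-8,0,0,-0.29],[-16,-9.4,-8,0,0,-0.29],[-16.6,-9.8,-7,0,0,-0.29],[-16.6,-9.8,-5.5,0,0,-0.29],[-16.6,-9.8,-4,0,0,-0.29],[-16.6,-9.8,-2.5,0,0,-0.29],[-16.6,-9.8,-1.5,0,0,-0.29],[-16.6,-9.8,-1,0,0,-0.29],[-16.6,-9.8,-0.8,0,0,-0.29],[-16.6,-9.8,-0.8,0,0,-0.29],[-16.6,-9.8,-0.7,0,0,-0.29],[-16.6,-9.8,-0.6,0,0,-0.29]]

```text
time: 10.93
ee_pos: [0.5434, -0.2794, 0.0138]
eef_rot: [0.051, 0.999, -0.0, 0.001]
ft_force: [0.2, 0.1, -1.0]
width: 0.0314
grip_force: 15.0
```

carry_out:
  steps:
    - [[0,0,0.1,0,0,0],[0,0,0.2,0,0,0],[0,0,0.2,0,0,0]]

```text
time: 11.18
ee_pos: [0.5432, -0.2793, 0.0121]
eef_rot: [0.051, 0.999, 0.0, 0.0]
ft_force: [-3.1, 3.1, 8.0]
width: 0.0319
grip_force: 15.0
```

carry_out:
  steps:
    - [[0,0,0,0,0,0],[0,0,0,0,0,0],[0,0,0,0,0,0],[0,0,0,0,0,0],[0,0,0,0,0,0],[0,0,0,0,0,0],[0,0,0,0,0,0]]
  hand: -1

```text
time: 11.77
ee_pos: [0.5428, -0.2792, 0.0109]
eef_rot: [0.051, 0.999, 0.0, -0.0]
ft_force: [-0.1, -0.9, 0.8]
width: 0.0707
grip_force: 0.0
```

carry_out:
  steps:
    - [[0,0,-1,0,0,0],[0,0,-3,0,0,0],[0,0,-6,0,0,0],[0,0,-10,0,0,0],[0,0,-14,0,0,0],[0,0,-16,0,0,0],[0,0,-16,0,0,0]]

```text
time: 12.35
ee_pos: [0.5447, -0.2809, 0.177]
eef_rot: [0.051, 0.999, -0.001, 0.004]
ft_force: [0.4, 0.2, 0.4]
width: 0.0868
grip_force: 0.0
```

```bash
python3 - <<'E'
from h import *
from bench import r
s=r.read_state();print(s['ee_pos'],s['joint_positions'].round(2))
print(togo(s,[.439,.137,.005],np.deg2rad(90)))
E
```

```text
[ 0.54472102 -0.28094124  0.17697829] [-0.26  0.43  0.86  1.6  -0.34  1.26  2.13]
(array([14.92, 40.52, 17.02]), np.float64(-0.102))
```

carry_out:
  steps:
    - [[1.3,3.5,0,0,0,0],[2.6,7,0,0,0,-0.05],[4,11,0,0,0,-0.1],[5.5,15,0,0,0,-0.1],[7,19,0,0,0,-0.1],[8.5,23,0,0,0,-0.1],[10,27,0,0,0,-0.1],[11.4,31,1,0,0,-0.1],[12.9,35,3,0,0,-0.1],[14.2,38.5,5,0,0,-0.1],[14.9,40.5,7,0,0,-0.1],[14.9,40.5,9,0,0,-0.1],[14.9,40.5,11,0,0,-0.1],[14.9,40.5,12,0,0,-0.1],[14.9,40.5,12,0,0,-0.1],[14.9,40.5,12,0,0,-0.1]]

```text
time: 13.68
ee_pos: [0.4359, 0.1382, 0.0513]
eef_rot: [0.001, 1.0, -0.0, -0.0]
ft_force: [0.2, 0.3, 0.5]
width: 0.0871
grip_force: 0.0
```

```bash
python3 - <<'E'
from h import *
from bench import r
s=r.read_state();print(s['ee_pos'],s['joint_positions'].round(2))
print(togo(s,[.439,.137,.005],np.deg2rad(90)))
I=r.camera('wrist')[:,:,::-1]
cv2.imwrite('pics/w5.png',cv2.resize(I,(600,450),interpolation=cv2.INTER_CUBIC))
E
```

```text
[0.43587819 0.13821342 0.05132945] [-0.96  0.16  0.6   2.1  -0.11  0.91  1.26]
(array([-0.31, -0.12,  4.63]), np.float64(-0.003))
```

View pics/w5.png

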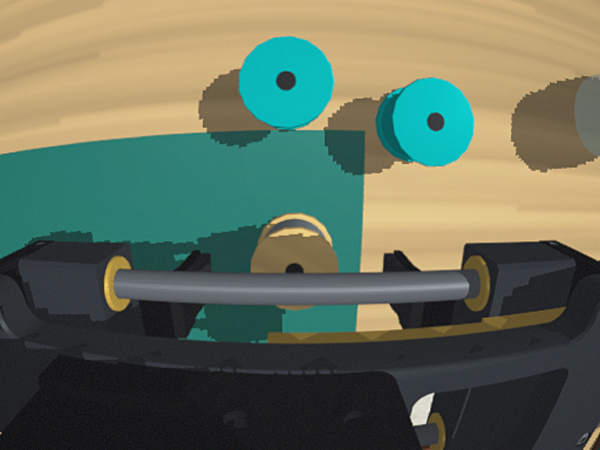

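The squat spool at (294,270) is centred between the fingers, and both turquoise decoys are clear at (286,80) and (432,122). Descending.

carry_out:
  steps:
    - [[-0.3,-0.1,1.5,0,0,0],[-0.3,-0.1,3,0,0,0],[-0.3,-0.1,4.2,0,0,0],[-0.3,-0.1,4.6,0,0,0],[-0.3,-0.1,4.7,0,0,0],[-0.3,-0.1,4.7,0,0,0]]

```text
time: 14.23
ee_pos: [0.4393, 0.1379, 0.0048]
eef_rot: [0.001, 1.0, 0.0, 0.0]
ft_force: [0.7, 1.6, 0.1]
width: 0.0872
grip_force: 0.0
```

carry_out:
  steps:
    - [[0,0,0,0,0,0],[0,0,0,0,0,0],[0,0,0,0,0,0],[0,0,0,0,0,0],[0,0,0,0,0,0],[0,0,0,0,0,0],[0,0,0,0,0,0],[0,0,0,0,0,0]]
  hand: 1
  squeeze: 15

```text
time: 14.9
ee_pos: [0.4388, 0.1378, 0.004]
eef_rot: [0.001, 1.0, 0.0, 0.0]
ft_force: [-0.4, 0.8, 0.3]
width: 0.0464
grip_force: 14.9
```

```bash
python3 - <<'E'
from h import *
from bench import r
s=r.read_state();print(s['ee_pos'],s['width'],s['grip_force'])
print(togo(s,[.581,.223,.012],np.deg2rad(98)))
E
```

```text
[0.43875646 0.13780742 0.00403891] 0.04637534106174686 14.91089791059494
(array([-14.21,   8.54,  -0.8 ]), np.float64(-0.141))
```

carry_out:
  steps:
    - [[0,0,-2,0,0,0],[0,0,-5,0,0,0],[0,0,-8,0,0,0],[-1.5,1,-9,0,0,0.12],[-3,2,-9,0,0,0.24],[-4.5,3,-9,0,0,0.36],[-6,4,-9,0,0,0.48],[-7.5,5,-9,0,0,0.6],[-9,6,-9,0,0,0.72],[-10.5,6.8,-9,0,0,0.84],[-12,7.6,-9,0,0,0.96],[-13,8.2,-9,0,0,1.08],[-14.2,8.6,-9,0,0,1.2],[-14.2,8.6,-9,0,0,1.32],[-14.2,8.6,-8,0,0,1.43],[-14.2,8.6,-6,0,0,1.43],[-14.2,8.6,-4.5,0,0,1.43],[-14.2,8.6,-3.5,0,0,1.43],[-14.2,8.6,-3,0,0,1.43],[-14.2,8.6,-3,0,0,1.43]]

```text
time: 16.57
ee_pos: [0.5803, 0.2233, 0.033]
eef_rot: [0.656, 0.755, -0.001, -0.0]
ft_force: [-0.5, -0.1, -0.9]
width: 0.0468
grip_force: 14.9
```

```bash
python3 - <<'E'
from h import *
from bench import r
s=r.read_state();print(s['ee_pos'],s['joint_positions'].round(2),s['width'],s['grip_force'])
print(togo(s,[.581,.224,.009],np.deg2rad(8)))
I=r.camera('wrist')[:,:,::-1]
cv2.imwrite('pics/w6.png',cv2.resize(I,(600,450),interpolation=cv2.INTER_CUBIC))
E
```

```text
[0.58034331 0.22331835 0.03303643] [-1.    0.6   0.75  1.69 -0.46  1.03  0.04] 0.04677218942755642 14.869498908519745
(array([0.06, 0.08, 2.4 ]), np.float64(-0.001))
```

View pics/w6.png

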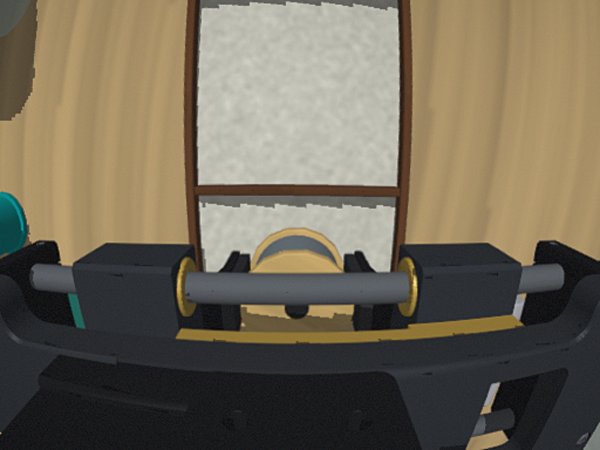

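The spool at (296,270) sits square over the narrow bay, with the divider at row 190. I'll lower it and open only partway, because the bay is tight.

carry_out:
  steps:
    - [[0,0.1,1,0,0,0],[0,0.1,1.8,0,0,0],[0,0.1,2.2,0,0,0],[0,0.1,2.4,0,0,0],[0,0.1,2.4,0,0,0],[0,0.1,2.5,0,0,0],[0,0.1,2.5,0,0,0]]

```text
time: 17.2
ee_pos: [0.5821, 0.2237, 0.0092]
eef_rot: [0.656, 0.754, 0.0, 0.0]
ft_force: [0.1, 0.6, -0.1]
width: 0.0464
grip_force: 14.9
```

carry_out:
  steps:
    - [[0,0,0,0,0,0],[0,0,0,0,0,0],[0,0,0,0,0,0],[0,0,0,0,0,0],[0,0,0,0,0,0],[0,0,0,0,0,0]]
  hand: -0.4

```text
time: 17.7
ee_pos: [0.582, 0.2237, 0.0091]
eef_rot: [0.656, 0.755, 0.0, -0.0]
ft_force: [0.3, 1.1, 0.0]
width: 0.0607
grip_force: 0.0
```

carry_out:
  steps:
    - [[0,0,-1,0,0,0],[0,0,-3,0,0,0],[0,0,-6,0,0,0],[0,0,-10,0,0,0],[0,0,-14,0,0,0],[0,0,-16,0,0,0],[0,0,-16,0,0,0]]

```text
time: 18.28
ee_pos: [0.5844, 0.224, 0.1752]
eef_rot: [0.657, 0.754, 0.004, 0.001]
ft_force: [1.0, -0.6, 0.3]
width: 0.0609
grip_force: 0.0
```

```bash
python3 - <<'E'
from h import *
from bench import r
s=r.read_state();print(s['ee_pos'],s['joint_positions'].round(2),s['width'])
I=r.camera('top')[:,:,::-1];J=r.camera('scene')[:,:,::-1]
a=cv2.resize(I[120:270,130:380],(750,450),interpolation=cv2.INTER_CUBIC)
b=cv2.resize(J[140:300,90:410],(750,375),interpolation=cv2.INTER_CUBIC)
cv2.imwrite('pics/s2.png',cv2.resize(np.vstack([a,b]),(545,600)))
print(togo(s,[.56,-.008,.19],np.deg2rad(90)))
E
```

```text
[0.58444918 0.22396329 0.17518413] [-1.07  0.45  0.84  1.57 -0.35  1.27 -0.04] 0.06089664388609028
(array([-22.63,  -5.61,  -1.59]), np.float64(-1.432))
```

View pics/s2.png

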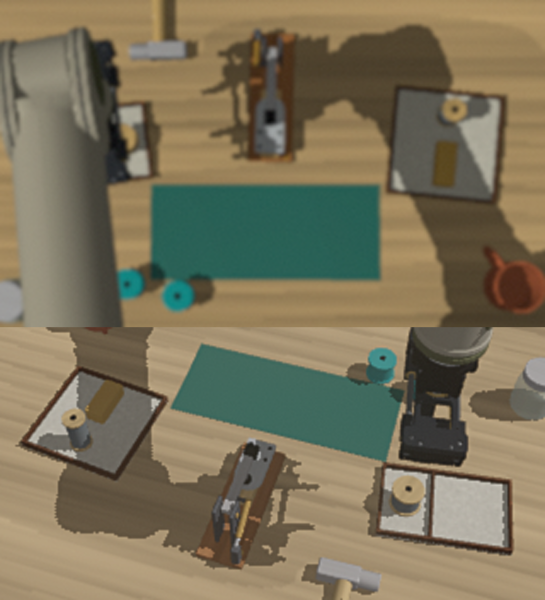

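Both kits so far are right: tall spool and wax in the square tray, squat spool upright in the narrow bay. Next is the clamp, so I'll locate the black grip from two views.

```bash
python3 - <<'E'
from h import *
from bench import r
L=[]
for n,(u0,u1,v0,v1) in dict(top=(247,261,166,182),scene=(238,254,202,222)).items():
    p=r.camera_params(n);I=cv2.imread(f'pics/{n}0.png')[v0:v1,u0:u1].max(2)
    print(n);print(I)
    m=I<60;ys,xs=np.nonzero(m);u,v=xs.mean()+u0,ys.mean()+v0;print(u,v,m.sum());L.append(ray(p,u,v));print(plane(p,u,v,.09),plane(p,u,v,.08))
(o1,d1),(o2,d2)=L
t=np.linalg.lstsq(np.c_[d1,-d2],o2-o1,rcond=None)[0];print((o1+d1*t[0]),(o2+d2*t[1]))
E
```

```text
top
[[128 134 146 153 150 148 147 145 134 111  87  80  74  69]
 [131 138 148 152 149 144 145 145 133 110  95  97  90  77]
 [134 143 152 155 149 145 146 146 134 116 118 130 117  89]
 [140 151 159 152 143 137 136 133 125 124 140 150 131  93]
 [147 168 171 152 124 100  94  91  92 113 144 145 116  85]
 [154 181 186 162 114  64  42  39  55 102 135 125  95  78]
 [155 184 201 181 126  63  22  20  49 104 135 115  83  74]
 [150 183 206 189 134  66  23  19  55 115 146 118  82  73]
 [148 177 200 184 127  60  20  17  58 122 157 131  89  74]
 [145 165 183 170 116  54  27  23  54 118 159 147 109  84]
 [142 155 166 155 117  85  73  65  73 116 157 156 130 100]
 [141 150 157 151 138 131 126 116 114 133 157 158 140 108]
 [141 147 150 152 152 152 151 145 145 150 157 154 138 111]
 [138 132 134 143 153 153 154 155 156 155 147 139 130 107]
 [134 120 119 136 151 152 154 155 158 152 135 121 117 105]
 [138 133 132 142 152 152 153 154 158 154 139 126 124 107]]
253.875 173.125 16
[ 0.60906294 -0.00820973  0.09      ] [ 0.61056475 -0.0081671   0.08      ]
scene
[[157 158 156 156 156 158 156 156 158 157 136 109 
[... 798 characters left out ...]
7 155 140 132 137 135]
 [ 48  38  56 129 157 155 156 154 154 158 156 149 133 135 138 135]
 [100  40  54 132 155 155 154 128 130 158 157 140 132 137 136 134]
 [115  50  85 152 155 154 128  58  76 157 156 136 134 140 135 134]
 [140 105 148 155 154 156 148  79 102 156 150 133 136 138 135 135]
 [175 151 153 152 153 155 155 151 155 156 140 133 138 136 135 135]
 [168 154 151 150 153 151 153 158 157 150 133 135 138 136 135 134]
 [180 177 168 167 167 152 152 155 154 140 133 137 136 135 136 134]]
239.46153846153845 212.80769230769232 26
[0.617086  0.0022945 0.09     ] [6.10620405e-01 8.35159975e-05 8.00000000e-02]
[ 0.61094576 -0.00815628  0.07746301] [ 6.08791946e-01 -5.41747768e-04  7.71720164e-02]
```

carry_out:
  steps:
    - [[-1.9,0,0,0,0,-0.12],[-3.8,-0.1,0,0,0,-0.24],[-5.7,-0.1,0,0,0,-0.36],[-7.6,-0.2,0,0,0,-0.48],[-9.5,-0.3,0,0,0,-0.6],[-11.4,-0.3,0,0,0,-0.72],[-13.3,-0.4,0,0,0,-0.84],[-15.2,-0.4,0,0,0,-0.96],[-17.1,-0.5,0,0,0,-1.08],[-19,-0.5,0,0,0,-1.2],[-21,-0.6,0,0,0,-1.32],[-22.5,-0.6,0,0,0,-1.43],[-23.3,-0.7,0,0,0,-1.43],[-23.3,-0.7,1,0,0,-1.43],[-23.3,-0.7,3,0,0,-1.43],[-23.3,-0.7,4,0,0,-1.43],[-23.3,-0.7,4.5,0,0,-1.43],[-23.3,-0.7,4.5,0,0,-1.43]]

```text
time: 19.88
ee_pos: [0.6062, -0.007, 0.1222]
eef_rot: [0.001, 1.0, -0.0, -0.002]
ft_force: [-0.1, 0.4, 0.1]
width: 0.0613
grip_force: 0.0
```

```bash
python3 - <<'E'
from h import *
from bench import r
s=r.read_state();print(s['ee_pos'],s['joint_positions'].round(2))
print(togo(s,[.610,-.008,.061],np.deg2rad(90)))
I=r.camera('wrist')[:,:,::-1]
cv2.imwrite('pics/w7.png',cv2.resize(I,(600,450),interpolation=cv2.INTER_CUBIC))
E
```

```text
[ 0.60621332 -0.00697672  0.12217576] [-0.56  0.41  0.62  1.66 -0.26  1.15  1.7 ]
(array([-0.4 , -0.1 ,  6.12]), np.float64(-0.002))
```

View pics/w7.png

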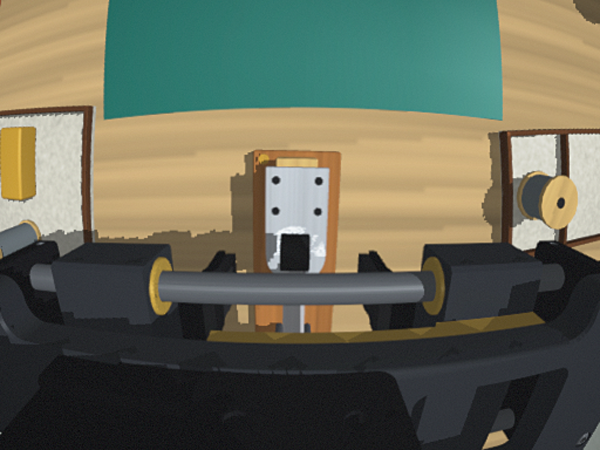

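The wrist view shows the grip at (294,252), centred between the fingers, with the template below it. I'll check the positions numerically.

```bash
python3 - <<'E'
from h import *
from bench import r
p=r.camera_params('wrist');k=512/600
for n,u,v,z in(('grip front',294,234,.082),('grip back top',294,270,.092),('tm1',265,167,.042),('tm2',329,167,.042),('tm3',263,235,.042),('tm4',331,235,.042)):print(n,plane(p,u*k,v*k,z,True).round(4))
E
```

```text
grip front [ 0.5987 -0.008   0.082 ]
grip back top [ 0.6182 -0.008   0.092 ]
tm1 [ 0.5611 -0.0286  0.042 ]
tm2 [0.5611 0.0164 0.042 ]
tm3 [ 0.6106 -0.031   0.042 ]
tm4 [0.6106 0.0187 0.042 ]
```

carry_out:
  steps:
    - [[-0.4,-0.1,1.5,0,0,0],[-0.4,-0.1,3,0,0,0],[-0.4,-0.1,4.5,0,0,0],[-0.4,-0.1,5.5,0,0,0],[-0.4,-0.1,6.1,0,0,0],[-0.4,-0.1,6.1,0,0,0],[-0.4,-0.1,6.1,0,0,0]]

```text
time: 20.52
ee_pos: [0.6115, -0.0091, 0.0633]
eef_rot: [0.001, 1.0, -0.0, 0.0]
ft_force: [-0.8, 0.0, 0.7]
width: 0.061
grip_force: 0.0
```

carry_out:
  steps:
    - [[0,0,0,0,0,0],[0,0,0,0,0,0],[0,0,0,0,0,0],[0,0,0,0,0,0],[0,0,0,0,0,0],[0,0,0,0,0,0],[0,0,0,0,0,0],[0,0,0,0,0,0]]
  hand: 1
  squeeze: 15

```text
time: 21.18
ee_pos: [0.6113, -0.0084, 0.0631]
eef_rot: [0.001, 1.0, 0.001, -0.0]
ft_force: [-0.2, -1.4, 1.3]
width: 0.0179
grip_force: 15.0
```

carry_out:
  steps:
    - [[-0.05,0,-1.05,0,0,0],[-0.2,0,-2.1,0,0,0],[-0.45,0,-3.1,0,0,0],[-0.85,0,-4.1,0,0,0],[-1.3,0,-5.05,0,0,0],[-1.85,0,-5.95,0,0,0],[-2.5,0,-6.75,0,0,0],[-3.2,0,-7.55,0,0,0],[-3.2,0,-7.55,0,0,0]]

```text
time: 21.93
ee_pos: [0.6452, -0.0093, 0.141]
eef_rot: [0.001, 1.0, -0.0, 0.002]
ft_force: [-5.2, 3.0, 5.8]
width: 0.0179
grip_force: 15.0
```

carry_out:
  steps:
    - [[-0.8,0,-0.65,0,0,0],[-1.65,0,-1.3,0,0,0],[-2.55,0,-1.8,0,0,0],[-3.5,0,-2.25,0,0,0],[-4.5,0,-2.6,0,0,0],[-5.5,0,-2.8,0,0,0],[-5.5,0,-2.8,0,0,0]]

```text
time: 22.52
ee_pos: [0.6999, -0.0106, 0.1673]
eef_rot: [0.001, 1.0, -0.001, 0.001]
ft_force: [-0.7, -1.0, 5.5]
width: 0.0182
grip_force: 15.0
```

carry_out:
  steps:
    - [[0,0,0,0,0,0],[0,0,0,0,0,0],[0,0,0,0,0,0],[0,0,0,0,0,0],[0,0,0,0,0,0],[0,0,0,0,0,0],[0,0,0,0,0,0]]
  hand: -0.4

```text
time: 23.1
ee_pos: [0.6982, -0.0091, 0.1666]
eef_rot: [0.001, 1.0, 0.0, 0.0]
ft_force: [-0.7, 0.4, 0.8]
width: 0.0559
grip_force: 0.0
```

carry_out:
  steps:
    - [[0,0,-1.5,0,0,0],[0,0,-3.5,0,0,0],[0,0,-5.5,0,0,0],[2,0,-6.5,0,0,0],[5,0,-6.5,0,0,0],[8,0,-6.5,0,0,0],[11,0,-6.5,0,0,0],[14,0,-6,0,0,0],[17,0,-6,0,0,0],[20,0,-6,0,0,0],[20,0,-6,0,0,0],[20,0,-6,0,0,0]]

```text
time: 24.1
ee_pos: [0.4975, -0.0086, 0.2271]
eef_rot: [0.001, 1.0, 0.001, 0.001]
ft_force: [0.1, 0.1, -0.4]
width: 0.061
grip_force: 0.0
```

```bash
python3 - <<'E'
from h import *
from bench import r
s=r.read_state();print(s['ee_pos'],s['joint_positions'].round(2))
J=r.camera('scene')[:,:,::-1]
I=r.camera('top')[:,:,::-1]
cv2.imwrite('pics/s3.png',np.hstack([cv2.resize(J[150:290,190:330],(400,400),interpolation=cv2.INTER_CUBIC),cv2.resize(I[110:210,205:305],(400,400),interpolation=cv2.INTER_CUBIC)]))
E
```

```text
[ 0.49747777 -0.00857808  0.22713873] [-0.7   0.03  0.65  1.81 -0.02  1.31  1.52]
```

View pics/s3.png

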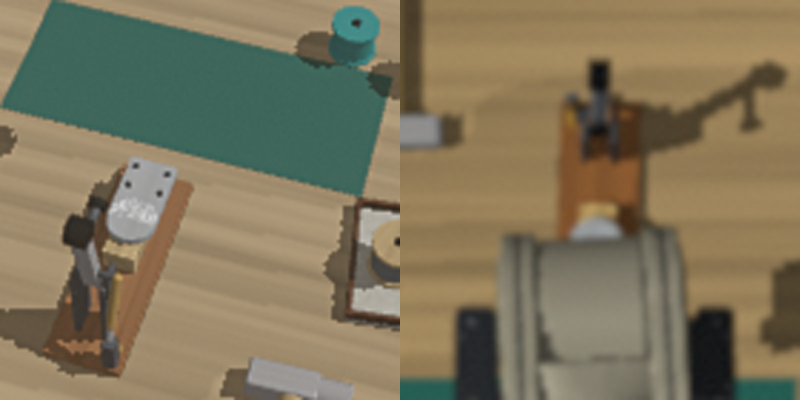

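The arm stands up by itself, with the grip at (78,232) in the scene half and (600,75) in the top half. The template lies free on the bed, so I'll take it next.

carry_out:
  steps:
    - [[-3,0.1,0,0,0,0],[-6,0.1,0,0,0,0],[-9,0.1,2,0,0,0],[-10.4,0.1,5,0,0,0],[-10.4,0.1,8,0,0,0],[-10.4,0.1,11,0,0,0],[-10.4,0.1,14,0,0,0],[-10.4,0.1,15,0,0,0],[-10.4,0.1,15,0,0,0],[-10.4,0.1,15,0,0,0]]

```text
time: 25.03
ee_pos: [0.6029, -0.0084, 0.077]
eef_rot: [0.001, 1.0, -0.0, -0.0]
ft_force: [0.6, -0.2, 0.4]
width: 0.0609
grip_force: 0.0
```

```bash
python3 - <<'E'
from h import *
from bench import r
s=r.read_state();print(s['ee_pos'],togo(s,[.602,-.007,.036],np.pi/2))
p=r.camera_params('wrist');I=r.camera('wrist')[:,:,::-1]
cv2.imwrite('pics/w8.png',cv2.resize(I[120:300,150:362],(636,540),interpolation=cv2.INTER_CUBIC))
for P in((.561,-.029,.042),(.561,.015,.042)):print(((proj(p,np.array(P),True)-[150,120])*3).round())
E
```

```text
[ 0.60294801 -0.00837453  0.07700647] (array([0.09, 0.14, 4.1 ]), np.float64(-0.002))
[213. 101.]
[410. 101.]
```

View pics/w8.png

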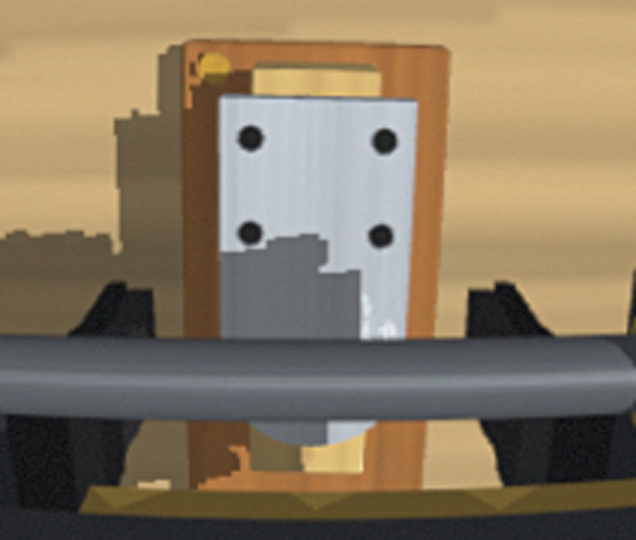

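The template lies centred, with its square end at row 98, columns 219–416, and yawed about −0.015 rad. Descending onto it.

carry_out:
  steps:
    - [[0.1,0.1,1.5,0,0,0.015],[0.1,0.1,3,0,0,0.015],[0.1,0.1,3.8,0,0,0.015],[0.1,0.1,4.1,0,0,0.015],[0.1,0.1,4.1,0,0,0.015],[0.1,0.1,4.1,0,0,0.015]]

```text
time: 25.58
ee_pos: [0.602, -0.0071, 0.0367]
eef_rot: [0.008, 1.0, 0.0, 0.001]
ft_force: [0.9, -0.0, -0.1]
width: 0.061
grip_force: 0.0
```

carry_out:
  steps:
    - [[0,0,0.1,0,0,0],[0,0,0.1,0,0,0],[0,0,0.1,0,0,0],[0,0,0.1,0,0,0],[0,0,0.1,0,0,0],[0,0,0.1,0,0,0],[0,0,0.1,0,0,0],[0,0,0.1,0,0,0]]
  hand: 1
  squeeze: 25

```text
time: 26.25
ee_pos: [0.6015, -0.007, 0.0349]
eef_rot: [0.008, 1.0, 0.0, 0.0]
ft_force: [-1.0, 0.1, 5.6]
width: 0.0435
grip_force: 25.0
```

carry_out:
  steps:
    - [[0,0,-0.5,0,0,0],[0,0,-1.5,0,0,0],[0,0,-3,0,0,0],[0,0,-5,0,0,0],[0,0,-7,0,0,0],[0,0,-7,0,0,0]]

```text
time: 26.75
ee_pos: [0.6034, -0.0074, 0.109]
eef_rot: [0.009, 1.0, 0.0, 0.003]
ft_force: [0.8, -0.1, -0.4]
width: 0.0436
grip_force: 25.0
```

```bash
python3 - <<'E'
from h import *
from bench import r
s=r.read_state();print(s['ee_pos'],s['width'],s['grip_force'],togo(s,[.569,.319,.04],np.deg2rad(98)))
E
```

```text
[ 0.60336585 -0.00742046  0.1089821 ] 0.04355792155159677 24.994972944259644 (array([ 4.04, 32.57,  6.9 ]), np.float64(-0.157))
```

carry_out:
  steps:
    - [[0.4,3,0,0,0,-0.05],[0.8,6,0,0,0,-0.1],[1.2,9,0,0,0,-0.16],[1.6,12.5,0,0,0,-0.16],[2,16,0,0,0,-0.16],[2.4,19.5,0,0,0,-0.16],[2.8,23,0,0,0,-0.16],[3.2,26.5,0,0,0,-0.16],[3.7,30,0,0,0,-0.16],[4,32.5,0,0,0,-0.16],[4,32.5,2,0,0,-0.16],[4,32.5,4,0,0,-0.16],[4,32.5,6,0,0,-0.16],[4,32.5,6.9,0,0,-0.16],[4,32.5,6.9,0,0,-0.16]]

```text
time: 28.0
ee_pos: [0.5653, 0.3177, 0.0332]
eef_rot: [-0.071, 0.997, -0.001, -0.002]
ft_force: [-0.2, 0.1, -0.1]
width: 0.0435
grip_force: 25.0
```

```bash
python3 - <<'E'
from h import *
from bench import r
s=r.read_state();print(s['ee_pos'],s['width'],s['grip_force'],togo(s,[.569,.319,.007],np.deg2rad(98)))
I=r.camera('wrist')[:,:,::-1]
cv2.imwrite('pics/w9.png',cv2.resize(I,(600,450),interpolation=cv2.INTER_CUBIC))
E
```

```text
[0.5652627  0.31769939 0.03324016] 0.04348990045939835 24.994913041591644 (array([-0.4 ,  0.08,  2.62]), np.float64(0.003))
```

View pics/w9.png

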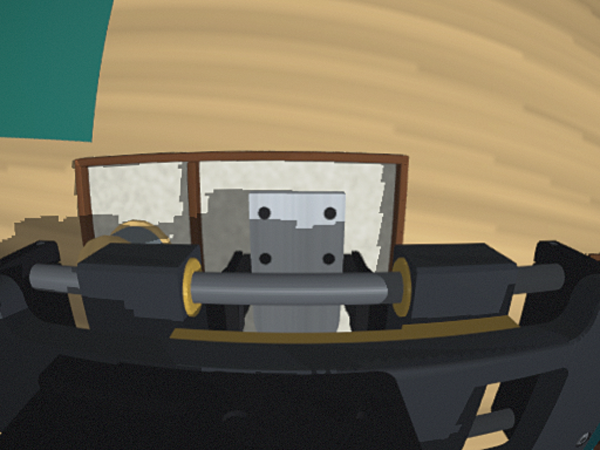

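The template is square and level over the wide bay, at columns 248–345 between the divider (193) and the wall (400). I'll lower it.

carry_out:
  steps:
    - [[-0.4,0.1,1,0,0,0],[-0.4,0.1,1.8,0,0,0],[-0.4,0.1,2.2,0,0,0],[-0.4,0.1,2.5,0,0,0],[-0.4,0.1,2.6,0,0,0],[-0.4,0.1,2.6,0,0,0]]

```text
time: 28.55
ee_pos: [0.5705, 0.3201, 0.0094]
eef_rot: [-0.072, 0.997, -0.0, -0.0]
ft_force: [0.1, -0.8, -1.1]
width: 0.0438
grip_force: 25.0
```

carry_out:
  steps:
    - [[0,0,0.1,0,0,0],[0,0,0.2,0,0,0],[0,0,0.25,0,0,0],[0,0,0.25,0,0,0]]

```text
time: 28.88
ee_pos: [0.5705, 0.3202, 0.0071]
eef_rot: [-0.072, 0.997, 0.0, 0.0]
ft_force: [-0.7, -0.2, -1.3]
width: 0.0439
grip_force: 25.0
```

carry_out:
  steps:
    - [[0,0,0.1,0,0,0],[0,0,0.1,0,0,0],[0,0,0.1,0,0,0]]

```text
time: 29.13
ee_pos: [0.5705, 0.3201, 0.006]
eef_rot: [-0.072, 0.997, 0.0, 0.0]
ft_force: [-0.1, -0.5, -1.2]
width: 0.0439
grip_force: 25.0
```

carry_out:
  steps:
    - [[0,0,0,0,0,0],[0,0,0,0,0,0],[0,0,0,0,0,0],[0,0,0,0,0,0],[0,0,0,0,0,0],[0,0,0,0,0,0]]
  hand: -0.4

```text
time: 29.63
ee_pos: [0.5706, 0.3202, 0.0061]
eef_rot: [-0.072, 0.997, 0.0, 0.0]
ft_force: [0.5, -0.1, 0.6]
width: 0.0604
grip_force: 0.0
```

carry_out:
  steps:
    - [[0,0,-1,0,0,0],[0,0,-3,0,0,0],[0,0,-6,0,0,0],[0,0,-10,0,0,0],[0,0,-14,0,0,0],[3,0,-18,0,0,0],[7,0,-22,0,0,0],[11,0,-24,0,0,0],[15,0,-24,0,0,0],[15,0,-24,0,0,0],[15,0,-24,0,0,0]]

```text
time: 30.55
ee_pos: [0.419, 0.2993, 0.2486]
eef_rot: [-0.073, 0.997, 0.002, 0.0]
ft_force: [-0.5, 0.9, 0.2]
width: 0.061
grip_force: 0.0
```

```bash
python3 - <<'E'
from h import *
from bench import r
s=r.read_state();print(s['ee_pos'],s['time'])
J=r.camera('scene')[:,:,::-1]
cv2.imwrite('pics/s4.png',cv2.resize(J[80:300,80:430],(790,497),interpolation=cv2.INTER_CUBIC))
E
```

```text
[0.41904789 0.29926662 0.24861232] 30.55
```

View pics/s4.png

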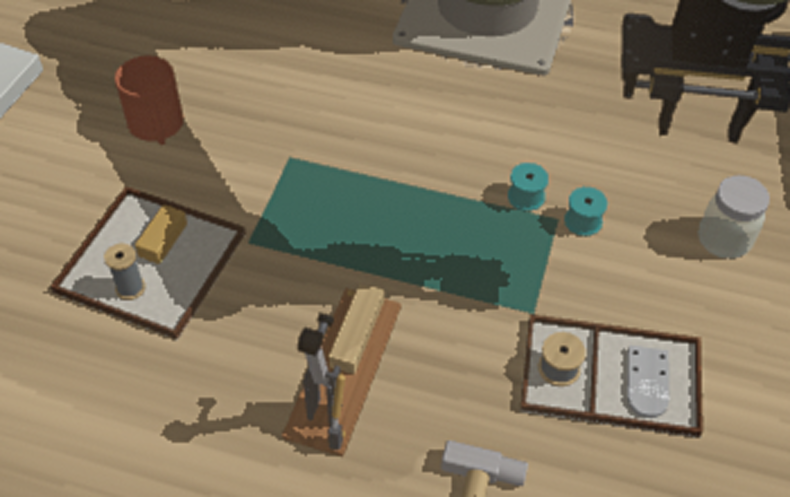

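The final view shows all four items in place: tall spool (122,270), wax (160,235), squat spool (563,358), and template flat at (648,380). The clamp arm is up at (312,345), and the mug and jar are untouched.

```bash
python3 -c "
from bench import r
print(r.close_job())"
```

```text
the job is handed in; nothing more can be done
None
```

I made up both kits as asked and handed the job in at about 31 s on the robot's clock; the clamp's arm was left standing up, and the mug and jar were not touched.

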